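# Shake-check the hung tins before sorting them

## Robot

A 7-joint arm with a two-finger parallel gripper is mounted at the origin on the work surface. World frame = base frame: x ahead of the robot, y to its left, z up, the work surface at z = 0. Lengths are in m, angles in rad, forces in N, time in s.
With the tool pointing down it reaches from about 0.4 to 0.85 m from the base axis. Payload 10.4 kg.
Tool frame: the origin (TCP) lies at the very end of the fingers, on their centre line; the grasp point (between the pads) lies 19 mm behind it; z points along the fingers, y is the line along which they close (so a half turn about z gives the same grasp; the last joint's range is limited). The gripper opens to 87 mm and grips with 3 to 60 N. Pads are 19 mm wide; open, the fingers measure 117 mm over their backs; the gripper's body (75 mm by 190 mm) begins 51 mm behind the grasp point.
Start: joints at [-1.16, 0.332, -0.065, 1.46, 0.022, 1.35, -0.088], TCP at [0.263, 0.567, 0.223] pointing down, gripper open.
Joint ranges: [-2.6, 2.6], [-0.5, 2.12], [-1.47, 1.34], [0.16, 2.42], [-1.27, 4.41], [0.06, 2.06], [-2.6, 2.6]. Speed limits (rad/s): [2.22, 2.22, 2.79, 2.79, 3.14, 3.14, 3.14].

## Interface

Orientations are given as a unit quaternion [x, y, z, w].
In Python, from bench import r gives the robot as it stands.
- The arm moves only by the shell command python3 -m crank 'ROWS' [FORCE]. ROWS is JSON, a list that holds one entry, the list of rows, each a list of 5 numbers: the shift along the tool's x, y, z in mm, then the turn about the tool's z in degrees, then the opening, from -1 (shut) to 1 (fully open). A call has 1 to 20 rows; each row is the pose to reach, as a shift and turn from the pose commanded when the call began, along the tool's axes at that moment; what a row does not reach only later rows make up. A row lasts 1/10 s, in which the tool goes at most 50 mm and 8.59 degrees, less where a joint would pass 70% of its speed; a pose out of reach is approached as far as the arm can. A call with a gripper value outside its range is refused whole. The fingers move at their own pace and stop on an object; FORCE is the grip in N (left out, the last holds). Time passes only in rows, so rows that repeat a pose let the fingers close. It gives the time, the measured TCP pose, the force, the opening and the grip force at its end, in the units of the state.
- r.read_state(): the state, without advancing time (a new reading comes with each control period).
- r.camera(name): name is "scene" or "top"; returns a dict with "image" (384x512x3 uint8, red, green, blue), "vfov" (degrees; the focal length in pixels is half the picture's height over the tangent of half this angle, whatever the lens; pixels are square), "cx", "cy" (the principal point, pixels), "eye" and "attitude" of the camera in the world. Camera axes: x right, y down, z forward; pixel columns grow to the right and rows downward; lengths in m; the calibration is good to about 2 mm. A picture is of the moment at which its call begins. There is no depth.
- r.close_job(): hands the job in; it is judged then, once.
The state is a dict: "time": time; "joint_positions": joint angles; "joint_vel": joint speeds; "joint_torque": joint torques, N m; "ee_pos": TCP position; "eef_rot": TCP orientation; "ft_force": force on the tool from outside, world axes, zero at the start; "torque": the same for the moment, N m; "width": finger opening in m; "grip_force": force on a finger pad.
Only numpy, scipy, OpenCV 4.12 (cv2) and the standard library are available. Lean on these libraries where they do the work, as an engineer would, in place of code of your own. Each camera call takes 0.05 s, during which the arm holds its last target. There are 200 camera calls.

## Task

Two closed steel tins hang by their straps over the top edge of the upright screen; each should be empty, but either, both or neither may still have a heavy steel pin inside. One tin at a time, lift it up and off the screen, hold it in the air and shake it by rocking it over to about 30 degrees at least twice, coming back level in between, and feel its weight or rattle; then, before you touch the other tin, stand it upright in the low-walled wooden crate if it is empty, or on the flat steel plate if something is left in it. Set the tins down rather than dropping them, and leave the spray can and the steel block where they are.

Things in the scene. Friction and masses are not known exactly. Their poses are not given: they have to be found in the camera images.
- tin_a_mid (a point): Centre of one of two identical closed bare-steel tins, 72 mm along x, 60 along y, 100 high (z up). A 30 mm wide strap, level with the lid, sticks out of its -x face to 52 mm from this point; its end is bent down to 28 mm below the lid. The flat y faces are free to grip. The tin weighs 0.20 to 0.30 kg; a pin inside adds 0.22 to 0.30 kg and can roll about in it. Pins cannot be seen.
- tin_b_mid (a point): The same point of the other, identical tin; either tin may hang on either side.
- tin_a: The same tin as tin_a_mid, origin at the centre of its underside.
- tin_b: The same tin as tin_b_mid, origin at the centre of its underside.
- screen: Fixed upright grey steel screen, 8 mm thick (x), 300 wide (y), 180 high; origin on the table under its middle. Tins hang on its +x side, axes parallel to its own, centres 42 mm in front of the sheet, 134 mm above the table. The strap end reaches 24 mm down behind the top edge: raise a tin more than that before moving it off to +x. Feet 10 mm high reach 96 mm to -x.
- crate: Fixed low-walled open plywood crate for empty tins, 250 mm along x, 120 along y, 35 high, walls and floor 6 mm thick; origin at the centre of its underside, on the table. Room for two tins one behind the other along its x.
- plate: Fixed flat bare steel plate for tins that still hold something, 250 mm along x, 120 along y, 12 thick; origin at the centre of its underside, on the table. Room for two tins one behind the other along its x. Crate and plate may swap sides.
- spray: Bystander: loose spray can, 65 mm diameter, 190 mm high, origin at the centre of its underside.
- block: Bystander: loose bare steel block 60 x 60 x 90 mm, origin at the centre of its underside.
Not all that is in view belongs to the job. What is shaped like the tin_a but purple is not meant. Leave any blue look-alike of the tin_b alone.

How it is judged:
On the way, in this order (a step that is already met when the one before it is completed fails the run):
1. one tin is held off the screen, in the air, and rocked over (more than 20 degrees), the other still hanging ((((angle between tin_a_mid's own z axis and vertical above 0.35 rad and height (world z) of tin_a_mid above 0.1 m and distance of tin_a_mid from where it was at the start of the episode above 0.05 m and contact force between the fingers and tin_a above 0.5 N) and distance of tin_b_mid from where it was at the start of the episode below 0.04 m) or ((angle between tin_b_mid's own z axis and vertical above 0.35 rad and height (world z) of tin_b_mid above 0.1 m and distance of tin_b_mid from where it was at the start of the episode above 0.05 m and contact force between the fingers and tin_b above 0.5 N) and distance of tin_a_mid from where it was at the start of the episode below 0.04 m))), for 0.05 s.
2. it is brought back level (within 11 degrees) (angle between each of tin_a_mid, tin_b_mid's own z axis and vertical below 0.2 rad), for 0.05 s.
3. it is rocked over a second time ((((angle between tin_a_mid's own z axis and vertical above 0.35 rad and height (world z) of tin_a_mid above 0.1 m and distance of tin_a_mid from where it was at the start of the episode above 0.05 m and contact force between the fingers and tin_a above 0.5 N) and distance of tin_b_mid from where it was at the start of the episode below 0.04 m) or ((angle between tin_b_mid's own z axis and vertical above 0.35 rad and height (world z) of tin_b_mid above 0.1 m and distance of tin_b_mid from where it was at the start of the episode above 0.05 m and contact force between the fingers and tin_b above 0.5 N) and distance of tin_a_mid from where it was at the start of the episode below 0.04 m))), for 0.05 s.
4. it is set down on the crate or the plate while the other still hangs ((((contact force between tin_a and crate above 1 N or contact force between tin_a and plate above 1 N) and distance of tin_b_mid from where it was at the start of the episode below 0.04 m and angle between tin_a_mid's own z axis and vertical below 0.1 rad and contact force between the fingers and tin_a below 0.1 N) or ((contact force between tin_b and crate above 1 N or contact force between tin_b and plate above 1 N) and distance of tin_a_mid from where it was at the start of the episode below 0.04 m and angle between tin_b_mid's own z axis and vertical below 0.1 rad and contact force between the fingers and tin_b below 0.1 N))), for 0.1 s.
5. the other tin is held off the screen, in the air, and rocked over (more than 20 degrees) ((((angle between tin_a_mid's own z axis and vertical above 0.35 rad and height (world z) of tin_a_mid above 0.1 m and distance of tin_a_mid from where it was at the start of the episode above 0.05 m and contact force between the fingers and tin_a above 0.5 N) and (contact force between tin_b and crate above 1 N or contact force between tin_b and plate above 1 N)) or ((angle between tin_b_mid's own z axis and vertical above 0.35 rad and height (world z) of tin_b_mid above 0.1 m and distance of tin_b_mid from where it was at the start of the episode above 0.05 m and contact force between the fingers and tin_b above 0.5 N) and (contact force between tin_a and crate above 1 N or contact force between tin_a and plate above 1 N)))), for 0.05 s.
6. it is brought back level (within 11 degrees) (all of step 2), for 0.05 s.
7. it is rocked over a second time ((((angle between tin_a_mid's own z axis and vertical above 0.35 rad and height (world z) of tin_a_mid above 0.1 m and distance of tin_a_mid from where it was at the start of the episode above 0.05 m and contact force between the fingers and tin_a above 0.5 N) and (contact force between tin_b and crate above 1 N or contact force between tin_b and plate above 1 N)) or ((angle between tin_b_mid's own z axis and vertical above 0.35 rad and height (world z) of tin_b_mid above 0.1 m and distance of tin_b_mid from where it was at the start of the episode above 0.05 m and contact force between the fingers and tin_b above 0.5 N) and (contact force between tin_a and crate above 1 N or contact force between tin_a and plate above 1 N)))), for 0.05 s.
At the end, for the whole second after the job is handed in: Each tin stands upright (within 6 degrees), at rest and released: a tin that is empty (resting with less than 3.55 N) on the crate's floor, a tin with something in it (more than 3.55 N) on the steel plate (angle between each of tin_a_mid, tin_b_mid's own z axis and vertical below 0.1 rad and linear speed of each of tin_a, tin_b below 0.03 m/s and ((contact force between tin_a and crate between 1.5 and 3.55 N and z of tin_a_mid in the frame of crate below 0.065 m) or (contact force between tin_a and plate above 3.55 N and z of tin_a_mid in the frame of plate below 0.072 m)) and ((contact force between tin_b and crate between 1.5 and 3.55 N and z of tin_b_mid in the frame of crate below 0.065 m) or (contact force between tin_b and plate above 3.55 N and z of tin_b_mid in the frame of plate below 0.072 m))); the robot touches nothing.
It fails at once if the spray can is shifted by more than 40 mm (distance of spray from where it was at the start of the episode above 0.04 m).
It fails at once if the steel block is shifted by more than 40 mm (distance of block from where it was at the start of the episode above 0.04 m).
It fails at once if a tin is dropped: it falls faster than 0.7 m/s while not held (some 25 mm of free fall) (linear speed of tin_a above 0.7 m/s and contact force between the fingers and tin_a below 0.05 N).
It fails at once if a tin is dropped: it falls faster than 0.7 m/s while not held (some 25 mm of free fall) (linear speed of tin_b above 0.7 m/s and contact force between the fingers and tin_b below 0.05 N).
It also fails if it takes over 67 s, if anything falls off the work surface, if the arm or the gripper's body presses on something with over 40 N, if the wrist force passes 120 N, or if a joint passes its speed limit or range.

## Working session

There is one attempt and no reset: what is moved stays moved. The work goes in short steps, Python scripts to look and compute and a shell command to move; the robot and the scene stay as the last step left them, time stands still between calls to the robot, and variables do not carry over. Pictures are saved under pics/ and viewed, at most 10 in all, crops included, and the job is handed in when it is done.

```bash
ls -a; mkdir -p pics; python3 - <<'E'
from bench import r
import cv2,json
s=r.read_state()
for k,v in s.items(): print(k,v)
for n in("scene","top"):
    c=r.camera(n); im=c.pop("image"); print(n,c); cv2.imwrite(f"pics/{n}0.png",im[:,:,::-1])
E
python3 -m crank --help | head -30
```

```text
.
..
pics
time 0.0
joint_positions [-1.15957045  0.33286195 -0.06468043  1.46094974  0.02159392  1.34986825
 -0.08851628]
joint_vel [ 2.43068980e-04  1.50943242e-03 -5.90285046e-05  6.23705045e-04
 -2.43391384e-04  2.08434621e-04 -8.17635845e-04]
joint_torque [-3.97748345e-04 -6.23258328e+01  2.45315186e-02 -3.89899850e+01
 -6.13351353e-02  3.97376704e-02  1.51847739e-04]
ee_pos [0.26256947 0.56675096 0.22175605]
eef_rot [ 2.15223180e-01  9.76564641e-01 -6.86000123e-04 -1.18182627e-04]
ft_force [0.17009881 0.06174157 0.83335827]
torque [0.01942866 0.00078311 0.0078559 ]
grip_force 0.0
width 0.08706878271043929
scene {'vfov': 54.272046419929616, 'cx': 255.40460952676318, 'cy': 185.80878291470066, 'eye': array([ 0.97881905, -0.37930619,  0.73658872]), 'attitude': array([ 0.83091571,  0.41349376, -0.15778599, -0.33720257])}
top {'vfov': 53.10915038519795, 'cx': 257.49094107536524, 'cy': 189.9971335798898, 'eye': array([ 0.40419247, -0.03047968,  0.92624182]), 'attitude': array([-0.69451108,  0.71494015, -0.05534909,  0.05874878])}invalid input: not JSON, or not a number
```

View pics/scene0.png

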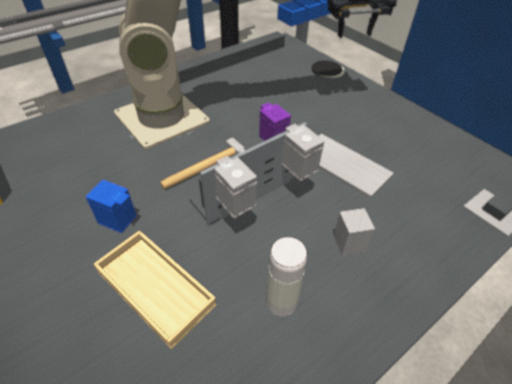

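View pics/top0.png

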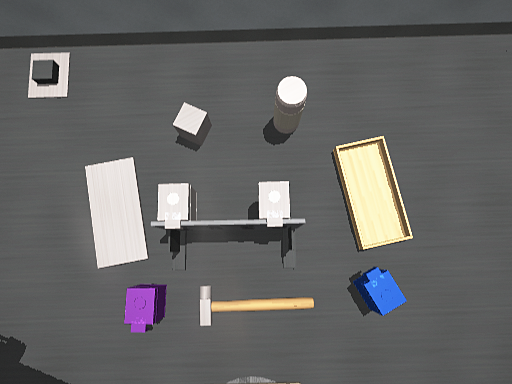

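```bash
cat > h.py <<'E'
import numpy as np
from scipy.spatial.transform import Rotation as R
from bench import r
C={}
for n,v,cx,cy,e,q in (("scene",54.272046419929616,255.40460952676318,185.80878291470066,[0.97881905,-0.37930619,0.73658872],[0.83091571,0.41349376,-0.15778599,-0.33720257]),
 ("top",53.10915038519795,257.49094107536524,189.9971335798898,[0.40419247,-0.03047968,0.92624182],[-0.69451108,0.71494015,-0.05534909,0.05874878])):
    C[n]=(192/np.tan(np.radians(v/2)),cx,cy,np.array(e),R.from_quat(q).as_matrix())
def bp(n,u,v,z):
    f,cx,cy,e,M=C[n]; d=M@[(u-cx)/f,(v-cy)/f,1]; return e+d*(z-e[2])/d[2]
def pj(n,p):
    f,cx,cy,e,M=C[n]; q=M.T@(np.array(p)-e); return (q[:2]/q[2]*f+[cx,cy]).round(1)
E
python3 - <<'E'
from h import *
import itertools
np.set_printoptions(precision=4,suppress=True)
def show(l,n,z,*pts):
    P=np.array([bp(n,u,v,z)[:2] for u,v in pts]); print(l,P.tolist() if 0 else P.round(4).tolist(),"mean",P.mean(0),"edges",[round(float(np.linalg.norm(P[i]-P[i-1])),3) for i in range(len(P))])
show("screen","top",.18,(151,223),(305,220))
show("plate","top",.012,(85,166),(133,158),(147,260),(99,268))
show("crate","top",.035,(333,147),(384,137),(412,238),(360,250))
show("tinL","top",.184,(158,184),(188,183),(189,218),(158,220))
show("tinR","top",.184,(259,182),(288,181),(289,217),(259,218))
show("spray","top",.19,(291,90));show("block","top",.09,(183,103),(208,118),(193,138),(174,122))
show("screenS","scene",.18,(202,176),(305,126))
show("sprayS","scene",.19,(289,252))
show("crateS","scene",.035,(138,235),(214,296),(174,340),(96,265))
print(r.read_state()["time"])
E
python3 - <<'E'
import cv2,numpy as np
a=cv2.imread('pics/top0.png')[165:275,130:330]
b=cv2.imread('pics/scene0.png')[110:230,180:340]
a=cv2.resize(a,(800,300),interpolation=2)[:300]
a=cv2.resize(cv2.imread('pics/top0.png')[165:240,130:330],(800,300),interpolation=2)
b=cv2.resize(b,(400,300),interpolation=2)
out=np.zeros((600,800,3),np.uint8);out[:300]=a;out[300:,:400]=b
out[300:,400:]=cv2.resize(cv2.imread('pics/top0.png')[140:260,320:420],(400,300))
cv2.imwrite('pics/crop0.png',out)
E
```

```text
screen [[0.467, 0.1802], [0.4641, -0.1192]] mean [0.4655 0.0305] edges [0.299, 0.299]
plate [[0.6251, 0.3915], [0.6416, 0.2744], [0.3945, 0.2357], [0.3793, 0.3479]] mean [0.5101 0.3124] edges [0.25, 0.118, 0.25, 0.113]
crate [[0.6482, -0.2117], [0.6692, -0.3352], [0.4273, -0.3799], [0.4035, -0.2587]] mean [ 0.5371 -0.2964] edges [0.249, 0.125, 0.246, 0.123]
tinL [[0.5429, 0.1666], [0.5432, 0.1075], [0.4742, 0.1055], [0.472, 0.1656]] mean [0.5081 0.1363] edges [0.071, 0.059, 0.069, 0.06]
tinR [[0.541, -0.032], [0.5413, -0.089], [0.4705, -0.088], [0.4702, -0.03]] mean [ 0.5058 -0.0598] edges [0.071, 0.057, 0.071, 0.058]
spray [[0.7274, -0.1023]] mean [ 0.7274 -0.1023] edges [0.0]
block [[0.7476, 0.1366], [0.7099, 0.0795], [0.6637, 0.1138], [0.7028, 0.157]] mean [0.706  0.1217] edges [0.049, 0.068, 0.057, 0.058]
screenS [[0.4727, -0.1211], [0.4742, 0.1713]] mean [0.4735 0.0251] edges [0.292, 0.292]
sprayS [[0.73, -0.1039]] mean [ 0.73   -0.1039] edges [0.0]
crateS [[0.4172, -0.2725], [0.648, -0.2163], [0.6774, -0.3236], [0.4365, -0.3784]] mean [ 0.5448 -0.2977] edges [0.108, 0.238, 0.111, 0.247]
0.1
```

View pics/crop0.png

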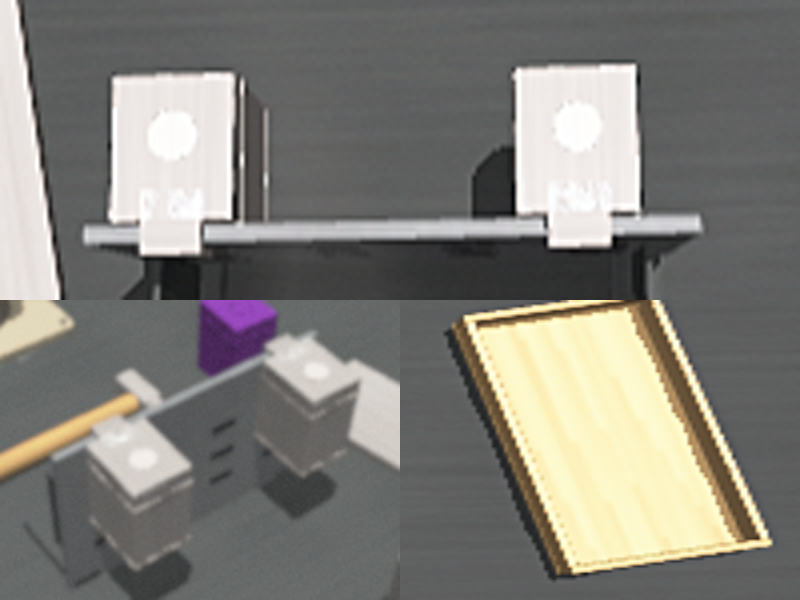

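Steel tins hang at top-view pixels (173,201) and (274,200). The purple one (141,305) and the blue one (380,291) are look-alikes standing on the table. The enlarged crop confirms that the two bare-steel tins on the screen are the ones meant. I'm moving over the left tin first.

```bash
python3 -m crank '[[[0,0,-38,0,1],[-50,-36,-38,-5,1],[-90,-64,-38,-10,1],[-130,-93,-38,-15,1],[-170,-121,-38,-20,1],[-210,-150,-38,-24.4,1],[-250,-178,-38,-24.4,1],[-290,-207,-38,-24.4,1],[-330,-235,-38,-24.4,1],[-370,-264,-38,-24.4,1],[-404,-288,-38,-24.4,1],[-404,-288,-38,-24.4,1],[-404,-288,-38,-24.4,1],[-404,-288,-38,-24.4,1]]]' 30
cat >> h.py <<'E'
def st():
    s=r.read_state(); M=R.from_quat(s["eef_rot"]).as_matrix()
    print("t",round(s["time"],2),"p",(1000*np.array(s["ee_pos"])).round(1),"x",M[:,0].round(3),"z",M[:,2].round(3),"F",np.round(s["ft_force"],2),"T",np.round(s["torque"],3),"w",round(s["width"]*1000,1),"g",round(float(s["grip_force"]),1))
E
python3 -c "from h import *;st()"
```

```text
time: 1.5
ee_pos: [0.5076, 0.1372, 0.2602]
eef_rot: [0.003, 1.0, 0.0, -0.0]
ft_force: [-0.2, -0.5, 0.6]
width: 0.0869
grip_force: 0.0
t 1.5 p [507.6 137.2 260.2] x [-1.     0.006  0.001] z [-0.001  0.    -1.   ] F [-0.23 -0.54  0.64] T [ 0.026  0.029 -0.024] w 86.9 g 0.0
```

```bash
python3 -m crank '[[[3,0,25,0,1],[3,-1,50,0,1],[3,-1,70,0,1],[3,-1,90,0,1],[3,-1,105,0,1],[3,-1,118,0,1],[3,-1,126,0,1],[3,-1,130,0,1],[3,-1,130,0,1],[3,-1,130,0,-1],[3,-1,130,0,-1],[3,-1,130,0,-1],[3,-1,130,0,-1],[3,-1,130,0,-1],[3,-1,130,0,-1]]]' 40
python3 -c "from h import *;st()"
```

```text
time: 3.0
ee_pos: [0.5055, 0.1353, 0.1308]
eef_rot: [0.004, 1.0, 0.0, 0.0]
ft_force: [1.1, 0.6, 1.4]
width: 0.0596
grip_force: 40.0
t 3.0 p [505.5 135.3 130.8] x [-1.     0.008 -0.001] z [ 0.001  0.001 -1.   ] F [1.13 0.56 1.35] T [ 0.408 -0.109  0.012] w 59.6 g 40.0
```

```bash
python3 -m crank '[[[0,0,-10,0,-1],[0,0,-25,0,-1],[0,0,-45,0,-1],[0,0,-65,0,-1],[0,0,-90,0,-1],[0,0,-115,0,-1],[0,0,-140,0,-1],[0,0,-160,0,-1],[0,0,-170,0,-1],[0,0,-170,0,-1],[0,0,-170,0,-1],[0,0,-170,0,-1]]]'
python3 -c "
from h import *;st()
import cv2
c=r.camera('scene');st();c2=r.camera('top');st()
cv2.imwrite('pics/lift1.png',np.hstack([c['image'],c2['image']])[60:330,:,::-1][:,100:900]);st()"
```

```text
time: 4.2
ee_pos: [0.5047, 0.1348, 0.2991]
eef_rot: [0.004, 1.0, -0.0, -0.001]
ft_force: [-0.2, 0.3, -3.6]
width: 0.0597
grip_force: 40.0
t 4.2 p [504.7 134.8 299.1] x [-1.     0.008  0.002] z [-0.002 -0.001 -1.   ] F [-0.2   0.32 -3.59] T [ 0.028 -0.012  0.025] w 59.7 g 40.0
t 4.25 p [504.8 134.9 299.3] x [-1.     0.008  0.002] z [-0.002 -0.001 -1.   ] F [ 0.15  0.44 -2.32] T [ 0.008  0.023 -0.015] w 59.6 g 40.0
t 4.3 p [504.8 134.9 299.5] x [-1.     0.008  0.002] z [-0.002 -0.001 -1.   ] F [ 0.5  -0.16 -3.08] T [ 0.006 -0.022 -0.035] w 60.0 g 40.0
t 4.3 p [504.8 134.9 299.5] x [-1.     0.008  0.002] z [-0.002 -0.001 -1.   ] F [ 0.5  -0.16 -3.08] T [ 0.006 -0.022 -0.035] w 60.0 g 40.0
```

View pics/lift1.png

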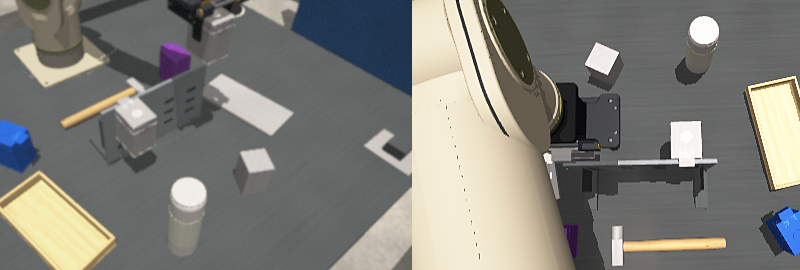

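```bash
cat >> h.py <<'E'
def samp(n=14):
    F=[];T=[];J=[]
    for i in range(n):
        r.camera("top"); s=r.read_state(); F.append(s["ft_force"]);T.append(s["torque"]);J.append(s["joint_torque"])
    F,T,J=map(np.array,(F,T,J))
    print("F",F.mean(0).round(3),"sd",F.std(0).round(2),"T",T.mean(0).round(4),"sd",T.std(0).round(3),"J",J.mean(0).round(3),"sd",J.std(0).round(3)); 
E
python3 -c "
from h import *
samp();st();print(r.read_state()['joint_positions'])"
```

```text
F [-0.088 -0.006 -2.844] sd [0.37 0.46 0.5 ] T [ 0.0317  0.0179 -0.0084] sd [0.027 0.034 0.022] J [-1.0000e-03 -4.3717e+01  8.9000e-01 -4.1015e+01  2.7000e-02  8.5000e-02
 -0.0000e+00] sd [0.002 0.032 0.003 0.042 0.    0.001 0.   ]
t 5.0 p [505.2 135.  300.6] x [-1.     0.008 -0.   ] z [ 0.  0. -1.] F [ 0.14 -1.   -3.1 ] T [0.009 0.022 0.022] w 59.9 g 40.0
[-0.59539746  0.06654466  0.26187413  1.61644506 -0.01742261  1.46075408
  1.23076136]
```

```bash
python3 -m crank '[[[20,0,0,0,-1],[45,0,0,0,-1],[65,0,10,0,-1],[74,0,35,0,-1],[74,0,58,0,-1],[74,0,68,0,-1],[74,0,73,0,-1],[78,0,76,0,-1],[82,0,79,0,-1],[85,0,81,0,-1],[88,0,84,0,-1],[91,0,87,0,-1],[94,0,90,0,-1],[97,0,93,0,-1],[97,0,93,0,-1],[97,0,93,0,-1]]]' 25
python3 -c "
from h import *;st()
import cv2
c=r.camera('scene');cv2.imwrite('pics/rock1.png',cv2.resize(c['image'][20:220,150:400,::-1],(750,600)));st()"
```

```text
time: 6.6
ee_pos: [0.4094, 0.1357, 0.2096]
eef_rot: [0.004, 1.0, 0.0, 0.001]
ft_force: [-3.8, -2.9, 8.4]
width: 0.06
grip_force: 25.0
t 6.6 p [409.4 135.7 209.6] x [-1.     0.009 -0.002] z [ 0.002  0.001 -1.   ] F [-3.84 -2.89  8.4 ] T [-0.832  0.394 -0.107] w 60.0 g 25.0
t 6.65 p [409.4 135.6 209.6] x [-1.     0.009 -0.002] z [ 0.002  0.001 -1.   ] F [-3.82 -3.48  9.21] T [-0.788  0.476 -0.133] w 59.5 g 25.0
```

View pics/rock1.png

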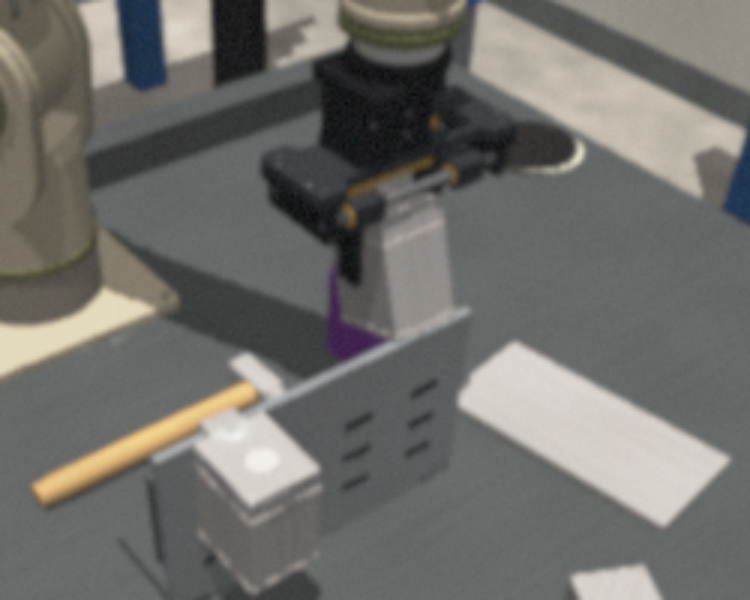

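```bash
cat >> h.py <<'E'
def corners(x,y,z,th,front=38,h=65.8):  # tcp; returns scene pixels of +x face: TL(-y) TR BR BL
    t=np.radians(th);o=[]
    for yy,zz in((-30,100-h),(30,100-h),(30,-h),(-30,-h)):
        o.append(pj("scene",[(x+front*np.cos(t)-zz*np.sin(t))/1e3,(y+yy)/1e3,(z+19+front*np.sin(t)+zz*np.cos(t))/1e3]))
    return np.array(o)
E
python3 -c "
from h import *
for th in (0,10,20,25,30): print(th,((corners(409.4,135.6,209.6,th)-[150,20])*3).round().tolist())"
```

```text
0 [[388.0, 243.0], [448.0, 217.0], [436.0, 321.0], [380.0, 348.0]]
10 [[383.0, 232.0], [443.0, 206.0], [446.0, 320.0], [390.0, 347.0]]
20 [[377.0, 221.0], [437.0, 196.0], [454.0, 317.0], [398.0, 344.0]]
25 [[374.0, 217.0], [434.0, 192.0], [458.0, 314.0], [402.0, 341.0]]
30 [[370.0, 212.0], [430.0, 188.0], [462.0, 310.0], [405.0, 338.0]]
```

```bash
cat >> h.py <<'E'
def prof(im,rows,u0,u1):
    g=im.astype(float).sum(2)/3
    for v in rows: print(v,g[v,u0:u1].round().astype(int).tolist())
E
python3 -c "
from h import *
im=r.camera('scene')['image']
print('cols from 262')
prof(im,range(88,134,4),262,308)"
```

```text
cols from 262
88 [38, 44, 57, 73, 77, 65, 65, 62, 63, 57, 56, 53, 47, 42, 40, 39, 63, 85, 96, 102, 115, 123, 127, 135, 122, 113, 109, 108, 108, 106, 112, 115, 114, 111, 108, 105, 105, 103, 102, 100, 104, 103, 105, 103, 104, 104]
92 [54, 67, 75, 79, 89, 88, 67, 46, 38, 36, 36, 36, 39, 38, 46, 59, 83, 101, 107, 107, 105, 103, 105, 105, 115, 129, 135, 137, 139, 140, 140, 143, 145, 149, 144, 137, 117, 105, 101, 101, 100, 101, 102, 102, 102, 104]
96 [19, 29, 28, 31, 44, 38, 36, 37, 43, 58, 72, 80, 78, 82, 90, 102, 113, 124, 129, 137, 137, 141, 140, 141, 143, 149, 157, 161, 160, 159, 156, 154, 153, 144, 144, 134, 121, 106, 102, 100, 102, 102, 102, 101, 101, 100]
100 [29, 22, 17, 19, 23, 16, 26, 29, 49, 72, 85, 93, 92, 92, 93, 116, 143, 155, 158, 161, 163, 157, 151, 146, 142, 139, 142, 141, 140, 138, 142, 139, 141, 142, 142, 137, 128, 110, 103, 100, 102, 100, 101, 100, 101, 102]
104 [59, 38, 20, 20, 20, 22, 26, 33, 55, 74, 79, 80, 82, 83, 84, 104, 126, 142, 142, 141, 142, 142, 142, 140, 141, 143, 140, 142, 139, 142, 140, 142, 141, 141, 142, 141, 134, 115, 105, 103, 101, 105, 105, 104, 102, 
[... 817 characters left out ...]
4, 143, 143, 142, 142, 131, 114, 108, 109, 107, 106, 105, 107]
124 [61, 71, 85, 87, 85, 82, 83, 85, 84, 82, 82, 89, 91, 96, 97, 97, 96, 103, 115, 136, 143, 140, 144, 145, 143, 143, 143, 144, 141, 143, 144, 144, 147, 149, 156, 163, 170, 166, 158, 160, 163, 165, 159, 147, 126, 114]
128 [60, 57, 60, 64, 66, 75, 80, 87, 87, 93, 106, 120, 116, 107, 98, 98, 99, 98, 103, 123, 140, 143, 147, 149, 148, 151, 151, 154, 160, 161, 165, 163, 160, 156, 149, 142, 131, 117, 104, 98, 91, 92, 90, 92, 96, 101]
132 [61, 56, 58, 61, 54, 58, 57, 56, 58, 57, 57, 60, 65, 74, 79, 88, 101, 103, 111, 125, 144, 151, 156, 156, 155, 149, 143, 126, 108, 103, 98, 91, 90, 91, 92, 91, 91, 91, 91, 92, 91, 94, 90, 96, 100, 100]
```

```bash
python3 -m crank '[[[0,0,2,0,-1],[-1,0,4,0,-1],[-1,0,6,0,-1],[-2,0,7,0,-1],[-2,0,7,0,-1]]]'
cat >> h.py <<'E'
def edges(im,rows,u0,u1,lo,hi):
    "slopes of left edge (dark side face->bright front) and right edge of front face, by max gradient"
    g=im.astype(float).sum(2)/3; L=[];Rr=[]
    import cv2
    for v in rows:
        d=np.diff(cv2.GaussianBlur(g,(3,3),0)[v,u0:u1]); k=np.arange(len(d))
        for arr,sg,a,b in((L,1,lo[0],lo[1]),(Rr,-1,hi[0],hi[1])):
            w=np.clip(sg*d[a-u0:b-u0],3,None)-3; arr.append((k[a-u0:b-u0]*w).sum()/max(w.sum(),1e-6)+u0+.5)
    print("slopes L,R",np.polyfit(rows,L,1)[0].round(3),np.polyfit(rows,Rr,1)[0].round(3),np.round(L,1),np.round(Rr,1))
E
python3 -c "
from h import *;st()
im=r.camera('scene')['image']
edges(im,list(range(104,122,2)),262,308,(274,285),(295,304))
p=np.array([407.6,135.6,204])
for th in (10,15,20,25,30):
    c=corners(*p,th); print(th,((c[3]-c[0])[0]/(c[3]-c[0])[1]).round(3),((c[2]-c[1])[0]/(c[2]-c[1])[1]).round(3),c[0],c[2])"
```

```text
time: 7.2
ee_pos: [0.4094, 0.1357, 0.2025]
eef_rot: [0.004, 1.0, 0.0, -0.001]
ft_force: [-15.9, -6.0, 16.9]
width: 0.06
grip_force: 25.0
t 7.2 p [409.4 135.7 202.5] x [-1.     0.008  0.002] z [-0.002  0.    -1.   ] F [-15.88  -5.97  16.89] T [-1.097  3.191 -0.178] w 60.0 g 25.0
slopes L,R 0.158 0.164 [276.4 276.7 276.7 276.9 277.2 277.6 278.  278.5 278.9] [297.7 297.9 298.2 298.5 298.9 299.2 299.6 300.  300.2]
10 0.057 0.024 [277.  99.] [297.8 128.2]
15 0.116 0.085 [276.1  97.3] [299.3 127.7]
20 0.172 0.143 [275.   95.6] [300.7 127.1]
25 0.228 0.2 [273.9  94.1] [302.  126.1]
30 0.28 0.258 [272.8  92.7] [303.3 125. ]
```

```bash
python3 -m crank '[[[0,0,-20,0,-1],[0,0,-60,0,-1],[-30,40,-60,0,-1],[-60,85,-60,0,-1],[-91,130,-50,0,-1],[-91,174,-20,0,-1],[-91,174,20,0,-1],[-91,174,60,0,-1],[-91,174,95,0,-1],[-91,174,120,0,-1],[-91,174,135,0,-1],[-91,174,141,0,-1],[-91,174,145,0,-1],[-91,174,149,0,-1],[-91,174,153,0,-1],[-91,174,155,0,-1],[-91,174,155,0,-1]]]'
python3 -c "
from h import *;st()"
```

```text
time: 8.95
ee_pos: [0.5096, 0.3086, 0.0519]
eef_rot: [0.005, 1.0, 0.002, 0.006]
ft_force: [6.2, -8.9, 23.7]
width: 0.0599
grip_force: 25.0
t 8.95 p [509.6 308.6  51.9] x [-1.     0.011 -0.012] z [ 0.012  0.004 -1.   ] F [ 6.18 -8.91 23.73] T [-2.467 -1.311  0.034] w 59.9 g 25.0
```

```bash
python3 -m crank '[[[0,0,-4,0,0.5],[0,0,-4,0,1],[0,0,-4,0,1],[0,0,-10,0,1],[0,0,-18,0,1],[0,0,-25,0,1],[0,0,-25,0,1]]]'
python3 -c "
from h import *;st();samp(8)
import cv2
c=r.camera('scene');cv2.imwrite('pics/plate1.png',cv2.resize(c['image'][20:220,230:480,::-1],(750,600)));st()"
```

```text
time: 9.65
ee_pos: [0.5033, 0.3096, 0.072]
eef_rot: [0.004, 1.0, 0.001, 0.001]
ft_force: [0.4, -0.6, 0.9]
width: 0.087
grip_force: 0.0
t 9.65 p [503.3 309.6  72. ] x [-1.     0.008 -0.002] z [ 0.002  0.001 -1.   ] F [ 0.38 -0.62  0.86] T [ 0.073 -0.003  0.043] w 87.0 g 0.0
F [-0.108  0.083 -0.045] sd [0.56 0.46 0.53] T [0.0404 0.018  0.0043] sd [0.032 0.013 0.041] J [-4.0000e-03 -6.0512e+01  2.8330e+00 -3.4360e+01  6.0000e-03  1.0300e-01
 -2.0000e-03] sd [0.003 0.238 0.016 0.198 0.004 0.037 0.003]
t 10.1 p [502.5 309.   70.4] x [-1.     0.008  0.   ] z [-0. -0. -1.] F [-0.04 -0.05  0.75] T [ 0.074 -0.023 -0.006] w 86.8 g 0.0
```

View pics/plate1.png

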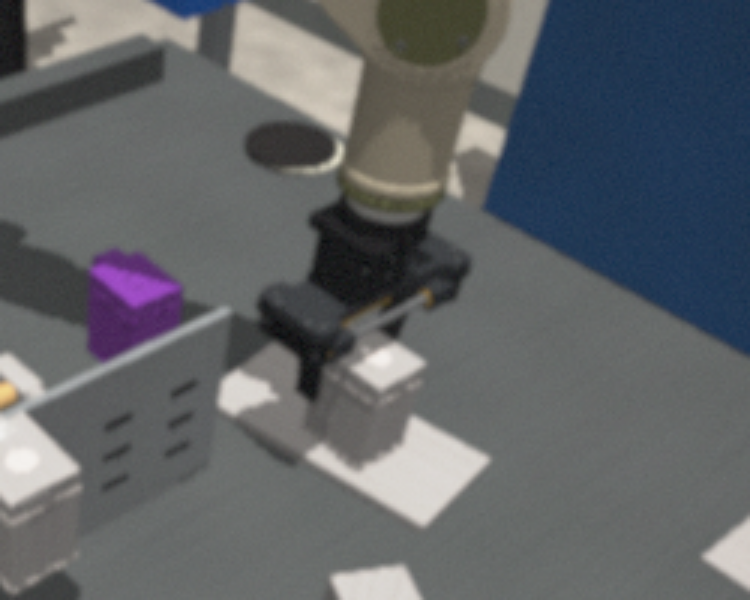

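```bash
python3 -c "
from h import *
print(bp('scene',351.7,175.7,.012),bp('scene',365,165.7,.012)); a=lambda u,v:bp('scene',230+u/3,20+v/3,.112)
print('lid',a(375,391),a(426,365),a(385,340))"
```

```text
[0.5642834  0.28898039 0.012     ] [0.55917898 0.34988009 0.012     ]
lid [0.56332157 0.27273153 0.112     ] [0.56629816 0.33502068 0.112     ] [0.52121405 0.33251838 0.112     ]
```

```bash
python3 -m crank '[[[-7,0,-2,0,1],[-14,0,-3,0,1],[-14,0,-3,0,1],[-14,0,-3,0,-1],[-14,0,-3,0,-1],[-14,0,-3,0,-1],[-14,0,-3,0,-1],[-14,0,-3,0,-1],[-14,0,-30,0,-1],[-14,0,-75,0,-1],[-14,0,-120,0,-1],[-14,0,-165,0,-1],[0,-30,-200,0,-1],[25,-70,-204,0,-1],[50,-115,-204,0,-1],[73,-155,-204,0,-1],[73,-174,-204,0,-1],[73,-174,-195,0,-1],[73,-174,-183,0,-1],[73,-174,-175,0,-1]]]' 40
python3 -c "
from h import *;st()"
```

```text
time: 12.1
ee_pos: [0.4277, 0.1365, 0.2438]
eef_rot: [0.003, 1.0, -0.0, -0.001]
ft_force: [-0.6, 0.8, -2.3]
width: 0.0595
grip_force: 40.0
t 12.1 p [427.7 136.5 243.8] x [-1.     0.007  0.002] z [-0.002 -0.001 -1.   ] F [-0.63  0.84 -2.32] T [0.058 0.031 0.008] w 59.5 g 40.0
```

```bash
python3 -m crank '[[[0,0,2,0,-1],[4,0,5,0,-1],[8,0,8,0,-1],[11,0,10,0,-1],[14,0,13,0,-1],[18,0,16,0,-1],[21,0,18,0,-1],[24,0,21,0,-1],[26,0,24,0,-1],[28,0,27,0,-1],[28,0,30,0,-1],[28,0,30,0,-1]]]' 15
python3 -c "
from h import *;st()
im=r.camera('scene')['image']
import cv2;cv2.imwrite('pics/rock2.png',cv2.resize(im[20:220,150:400,::-1],(750,600)))
edges(im,list(range(104,122,2)),262,308,(270,285),(292,304))
s=r.read_state()['ee_pos']*1000
for th in (10,15,20,25,30):
    c=corners(*s,th,front=40,h=80); print(th,((c[3]-c[0])[0]/(c[3]-c[0])[1]).round(3),((c[2]-c[1])[0]/(c[2]-c[1])[1]).round(3),c.tolist())"
```

```text
time: 13.3
ee_pos: [0.3986, 0.1362, 0.2151]
eef_rot: [0.004, 1.0, -0.0, -0.002]
ft_force: [-8.3, 1.3, 6.0]
width: 0.0596
grip_force: 15.0
t 13.3 p [398.6 136.2 215.1] x [-1.     0.007  0.003] z [-0.003 -0.    -1.   ] F [-8.33  1.32  5.98] T [0.283 1.699 0.035] w 59.6 g 15.0
slopes L,R 0.239 0.216 [276.5 277.  277.5 277.9 278.3 279.  279.5 279.8 280.3] [298.8 299.2 299.8 300.1 300.6 301.1 301.5 301.9 302.1]
10 0.058 0.024 [[275.9, 98.9], [295.7, 90.4], [296.6, 128.0], [278.1, 137.0]]
15 0.119 0.085 [[275.2, 97.3], [295.1, 88.8], [298.4, 127.7], [279.9, 136.7]]
20 0.173 0.146 [[274.5, 95.7], [294.4, 87.2], [300.2, 127.0], [281.5, 136.1]]
25 0.226 0.2 [[273.8, 94.1], [293.7, 85.7], [301.8, 126.1], [283.1, 135.3]]
30 0.279 0.259 [[272.9, 92.6], [292.9, 84.3], [303.4, 124.9], [284.5, 134.2]]
```

View pics/rock2.png

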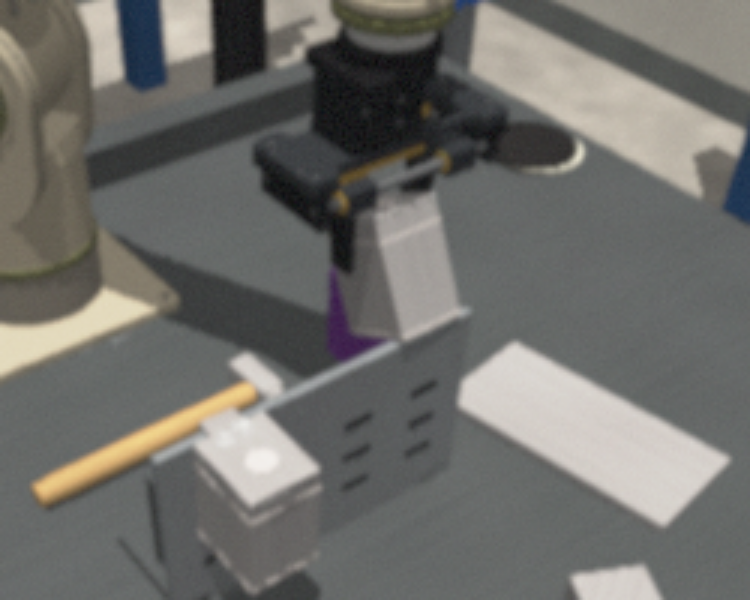

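Tilt measured about 26° from the face edges. Next I level the tin by dragging its rear bottom edge over the sheet.

```bash
python3 -m crank '[[[0,0,-20,0,-1],[-10,0,-40,0,-1],[-35,0,-40,0,-1],[-46,0,-35,0,-1],[-46,0,-28,0,-1],[-49,0,-24,0,-1],[-56,0,-23,0,-1],[-63,0,-22,0,-1],[-70,0,-22,0,-1],[-77,0,-21,0,-1],[-83,0,-20,0,-1],[-86,0,-20,0,-1],[-86,0,-20,0,-1]]]' 15
python3 -c "
from h import *;st()
im=r.camera('scene')['image']
print(268);prof(im,range(90,160,5),268,322)
s=r.read_state()['ee_pos']*1000
for th in (-10,0,10,20):
    c=corners(*s,th,front=40,h=76); print(th,((c[3]-c[0])[0]/(c[3]-c[0])[1]).round(3),((c[2]-c[1])[0]/(c[2]-c[1])[1]).round(3),c.tolist())"
```

```text
time: 14.65
ee_pos: [0.4865, 0.1353, 0.2351]
eef_rot: [0.004, 1.0, -0.0, -0.0]
ft_force: [0.2, -0.1, -2.8]
width: 0.0599
grip_force: 15.0
t 14.65 p [486.5 135.3 235.1] x [-1.     0.008  0.   ] z [-0. -0. -1.] F [ 0.17 -0.14 -2.82] T [ 0.054 -0.049 -0.003] w 59.9 g 15.0
268
90 [19, 29, 25, 30, 27, 35, 35, 42, 40, 47, 55, 59, 64, 68, 71, 69, 64, 66, 58, 54, 54, 50, 50, 59, 70, 76, 77, 78, 79, 71, 68, 64, 71, 79, 89, 100, 113, 117, 119, 119, 110, 103, 94, 78, 71, 59, 49, 43, 33, 26, 24, 29, 56, 80]
95 [25, 22, 22, 26, 27, 17, 23, 29, 19, 25, 29, 36, 34, 33, 36, 39, 36, 30, 33, 41, 58, 85, 101, 103, 83, 63, 60, 56, 50, 49, 46, 37, 38, 37, 51, 75, 111, 125, 127, 124, 123, 118, 120, 117, 116, 116, 110, 102, 94, 76, 59, 73, 93, 104]
100 [102, 95, 83, 71, 42, 37, 23, 19, 17, 16, 24, 26, 34, 35, 26, 24, 21, 30, 37, 53, 55, 56, 65, 77, 77, 55, 43, 42, 40, 45, 57, 69, 83, 98, 115, 124, 137, 146, 160, 172, 167, 156, 140, 130, 140, 154, 172, 180, 187, 200, 204, 205, 204, 199]
105 [142, 143, 145, 146, 147, 145, 142, 134, 123, 103, 78, 55, 36, 24, 26, 22, 30, 37, 22, 19, 27, 26, 29, 21, 25, 34, 62,
[... 2201 characters left out ...]
3, 72, 80, 79, 81, 83, 79, 80, 81, 80, 89, 104, 115, 119, 120, 122, 122, 123, 122, 121, 121, 123, 136, 161, 190, 208, 211, 212, 212, 215]
155 [94, 92, 89, 84, 81, 79, 81, 80, 76, 81, 80, 81, 82, 80, 82, 82, 83, 83, 81, 81, 82, 81, 81, 82, 80, 80, 82, 80, 83, 81, 84, 85, 83, 84, 92, 104, 115, 115, 118, 123, 128, 132, 125, 120, 118, 120, 118, 118, 119, 121, 124, 131, 147, 173]
-10 -0.311 -0.362 [[304.7, 115.6], [325.1, 105.9], [313.7, 137.4], [294.9, 147.1]]
0 -0.134 -0.174 [[304.0, 111.9], [324.4, 102.3], [318.1, 138.5], [299.1, 148.4]]
10 0.012 -0.025 [[302.8, 108.2], [323.3, 98.7], [322.3, 138.5], [303.3, 148.6]]
20 0.137 0.109 [[301.2, 104.6], [321.8, 95.2], [326.4, 137.5], [307.1, 147.7]]
```

```bash
python3 -m crank '[[[0,0,1.5,0,-1],[0,0,3,0,-1],[0,0,3,0,-1]]]' 15
cat >> h.py <<'E'
def ledge(im,rows,c0,w,up,lo,hi):
    import cv2
    "subpixel step position near line; returns positions"
    g=cv2.GaussianBlur(im.astype(float).mean(2),(5,5),1); o=[]
    for v,c in zip(rows,np.linspace(c0[0],c0[1],len(rows))):
        a=int(round(c-w));d=up*np.diff(g[v,a:a+2*w]);d=np.clip(d-d.max()*.4,0,None);o.append((d*np.arange(len(d))).sum()/d.sum()+a+.5)
    return np.polyfit(rows,o,1)[0].round(3),np.round(o,1)
E
python3 -c "
from h import *;st()
im=r.camera('scene')['image']
print(ledge(im,list(range(116,144,3)),(303,301.5),5,1,0,0))
prof(im,(120,130,135,138,141,144,147,150,153),294,316)
s=r.read_state()['ee_pos']*1000
for th in (-5,0,5,10,15):
    c=corners(*s,th,front=40,h=73); print(th,((c[3]-c[0])[0]/(c[3]-c[0])[1]).round(3),c.tolist())"
```

```text
time: 15.0
ee_pos: [0.4877, 0.1353, 0.2342]
eef_rot: [0.004, 1.0, 0.001, 0.002]
ft_force: [2.3, -1.0, 7.3]
width: 0.0597
grip_force: 15.0
t 15.0 p [487.7 135.3 234.2] x [-1.     0.008 -0.004] z [ 0.004  0.001 -1.   ] F [ 2.31 -1.    7.3 ] T [-0.324 -0.404  0.035] w 59.7 g 15.0
(np.float64(0.035), array([301.4, 300.8, 301.1, 301.7, 301.3, 301.8, 301.5, 301.7, 301.4,
       302.6]))
120 [78, 85, 86, 85, 85, 92, 96, 98, 99, 104, 107, 108, 111, 111, 112, 114, 112, 110, 112, 111, 112, 110]
130 [86, 85, 90, 96, 100, 97, 99, 99, 105, 111, 113, 114, 114, 113, 111, 112, 112, 111, 111, 114, 112, 113]
135 [86, 93, 98, 99, 101, 97, 97, 103, 110, 111, 113, 112, 112, 115, 113, 112, 114, 112, 115, 112, 116, 113]
138 [95, 96, 97, 98, 97, 99, 99, 104, 108, 113, 116, 114, 114, 114, 111, 113, 113, 115, 119, 124, 130, 141]
141 [121, 122, 111, 107, 104, 100, 100, 105, 111, 111, 115, 114, 121, 124, 130, 137, 141, 150, 158, 172, 187, 199]
144 [86, 91, 96, 106, 103, 102, 106, 113, 115, 121, 122, 125, 130, 149, 174, 193, 206, 213, 213, 215, 214, 214]
147 [54, 64, 75, 81, 86, 84, 95, 102, 99, 102, 109, 115, 121, 120, 126, 134, 149, 172, 192, 204, 210, 214]
150 [78, 80, 83, 83, 83, 82, 83, 85, 87, 106, 115, 121, 121, 121, 121, 121, 121, 122, 122, 129, 156, 190]
153 [83, 82, 83, 83, 82, 84, 85, 85, 96, 111, 119, 122, 118, 121, 118, 119, 120, 119, 121, 122, 119, 121]
-5 -0.216 [[305.0, 113.3], [325.5, 103.7], [316.5, 137.7], [297.6, 147.6]]
0 -0.134 [[304.5, 111.4], [325.0, 101.8], [318.6, 138.1], [299.6, 148.0]]
5 -0.06 [[303.9, 109.5], [324.4, 99.9], [320.7, 138.2], [301.6, 148.1]]
10 0.012 [[303.1, 107.6], [323.7, 98.1], [322.7, 138.0], [303.6, 148.1]]
15 0.076 [[302.3, 105.7], [322.9, 96.3], [324.7, 137.6], [305.5, 147.7]]
```

```bash
python3 -m crank '[[[-5,0,3,0,-1],[-9,0,4,0,-1],[-9,0,4,0,-1],[-9,0,-30,0,-1],[20,0,-30,0,-1],[50,0,-30,0,-1],[55,0,-15,0,-1],[55,0,-5,0,-1],[55,0,-1,0,-1],[59,0,1,0,-1],[63,0,3,0,-1],[67,0,5,0,-1],[71,0,8,0,-1],[75,0,11,0,-1],[79,0,15,0,-1],[82,0,18,0,-1],[84,0,22,0,-1],[85,0,25,0,-1],[85,0,25,0,-1]]]' 15
python3 -c "
from h import *;st()
im=r.camera('scene')['image']
edges(im,list(range(104,122,2)),262,308,(270,285),(292,304))"
```

```text
time: 16.95
ee_pos: [0.3996, 0.1359, 0.2068]
eef_rot: [0.004, 1.0, -0.0, -0.002]
ft_force: [-5.7, -1.1, 4.2]
width: 0.0601
grip_force: 15.0
t 16.95 p [399.6 135.9 206.8] x [-1.     0.007  0.003] z [-0.003 -0.    -1.   ] F [-5.68 -1.15  4.2 ] T [-0.028  1.175 -0.029] w 60.1 g 15.0
slopes L,R 0.193 0.179 [275.3 275.6 276.  276.4 276.8 277.3 277.7 277.9 278.4] [297.1 297.5 297.9 298.2 298.6 298.9 299.2 299.7 300.1]
```

```bash
python3 -m crank '[[[-1,0,3,0,-1],[-2,0,6,0,-1],[-2,0,8,0,-1],[-2,0,8,0,-1]]]' 15
python3 -c "
from h import *;st()
im=r.camera('scene')['image']
edges(im,list(range(104,122,2)),262,308,(270,285),(292,304))"
```

```text
time: 17.4
ee_pos: [0.4009, 0.1359, 0.1986]
eef_rot: [0.004, 1.0, -0.0, -0.002]
ft_force: [-9.3, -0.9, 5.2]
width: 0.0597
grip_force: 15.0
t 17.4 p [400.9 135.9 198.6] x [-1.     0.007  0.005] z [-0.005 -0.001 -1.   ] F [-9.27 -0.88  5.18] T [-0.077  1.876 -0.042] w 59.7 g 15.0
slopes L,R 0.215 0.243 [274.3 274.6 274.9 275.3 275.7 276.2 276.7 277.3 277.6] [296.  296.5 296.9 297.4 297.9 298.3 298.9 299.3 299.9]
```

```bash
python3 -m crank '[[[0,0,-30,0,-1],[0,0,-70,0,-1],[-10,-15,-75,0,-1],[-25,-50,-75,0,-1],[-42,-90,-75,0,-1],[-60,-130,-75,0,-1],[-77,-170,-75,0,-1],[-94,-210,-75,-2,-1],[-111,-250,-75,-5,-1],[-128,-290,-75,-8,-1],[-145,-330,-75,-11,-1],[-162,-370,-75,-11,-1],[-176,-405,-70,-11,-1],[-183,-424,-50,-11,-1],[-183,-424,-10,-11,-1],[-183,-424,30,-11,-1],[-183,-424,65,-11,-1],[-183,-424,90,-11,-1],[-183,-424,100,-11,-1],[-183,-424,100,-11,-1]]]' 25
python3 -c "
from h import *;st();import cv2
c=r.camera('scene')['image'];d=r.camera('top')['image']
cv2.imwrite('pics/crate1.png',np.hstack([cv2.resize(c[130:350,60:280],(400,400)),cv2.resize(d[80:300,280:500],(400,400))])[:,:,::-1])
print(bp('top',398,180,.1))"
```

```text
time: 19.45
ee_pos: [0.5817, -0.2888, 0.0976]
eef_rot: [-0.092, 0.996, 0.001, -0.002]
ft_force: [0.5, 0.1, -2.8]
width: 0.0599
grip_force: 25.0
t 19.45 p [ 581.7 -288.8   97.6] x [-0.983 -0.183  0.003] z [-0.003  0.001 -1.   ] F [ 0.46  0.08 -2.85] T [0.015 0.042 0.043] w 59.9 g 25.0
[ 0.55190788 -0.33559247  0.1       ]
```

View pics/crate1.png

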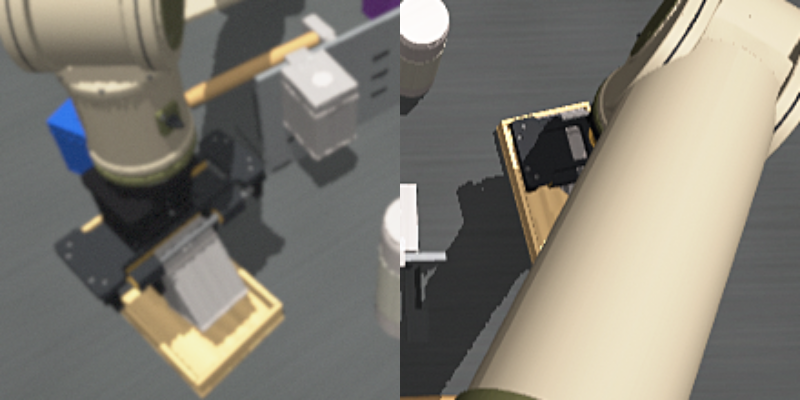

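```bash
python3 -m crank '[[[0,0,15,0,-1],[0,0,28,0,-1],[0,0,36,0,-1],[0,0,40,0,-1],[0,0,43,0,-1],[0,0,46,0,-1],[0,0,49,0,-1],[0,0,51,0,-1],[0,0,53,0,-1],[0,0,53,0,-1]]]' 15
python3 -c "
from h import *;st()"
```

```text
time: 20.55
ee_pos: [0.5862, -0.2887, 0.0499]
eef_rot: [-0.093, 0.996, 0.0, 0.003]
ft_force: [0.6, 6.1, 16.9]
width: 0.0598
grip_force: 15.0
t 20.55 p [ 586.2 -288.7   49.9] x [-0.983 -0.184 -0.007] z [ 0.007  0.001 -1.   ] F [ 0.55  6.06 16.94] T [ 1.72  -0.069 -0.033] w 59.8 g 15.0
```

```bash
python3 -m crank '[[[0,0,-3,0,-1],[0,0,-3,0,0.5],[0,0,-3,0,1],[0,0,-3,0,1],[0,0,-15,0,1],[0,0,-45,0,1],[0,0,-90,0,1],[0,0,-135,0,1],[0,0,-180,0,1],[0,0,-213,0,1],[8,40,-213,3,1],[15,85,-213,7,1],[22,130,-213,11,1],[29,175,-213,11,1],[36,215,-213,11,1],[36.5,240,-213,11,1],[36.5,240,-213,11,1],[36.5,240,-213,11,1]]]' 40
python3 -c "
from h import *;st();samp(4);import cv2
c=r.camera('scene')['image']
cv2.imwrite('pics/after1.png',cv2.resize(c[90:350,60:400],(785,600))[:,:,::-1])"
```

```text
time: 22.35
ee_pos: [0.5031, -0.0606, 0.2603]
eef_rot: [0.004, 1.0, 0.0, 0.001]
ft_force: [-0.5, -0.0, -0.2]
width: 0.0869
grip_force: 0.0
t 22.35 p [503.1 -60.6 260.3] x [-1.     0.007 -0.001] z [ 0.001  0.    -1.   ] F [-0.45 -0.01 -0.18] T [-0.045  0.037 -0.034] w 86.9 g 0.0
F [-0.061 -0.276  0.265] sd [0.24 0.35 0.35] T [ 0.0237  0.0088 -0.017 ] sd [0.018 0.029 0.017] J [-7.3100e-01 -3.3958e+01  3.1900e-01 -3.9144e+01  5.0000e-03  9.2000e-02
 -1.0000e-02] sd [0.393 0.031 0.351 0.074 0.043 0.006 0.025]
```

View pics/after1.png

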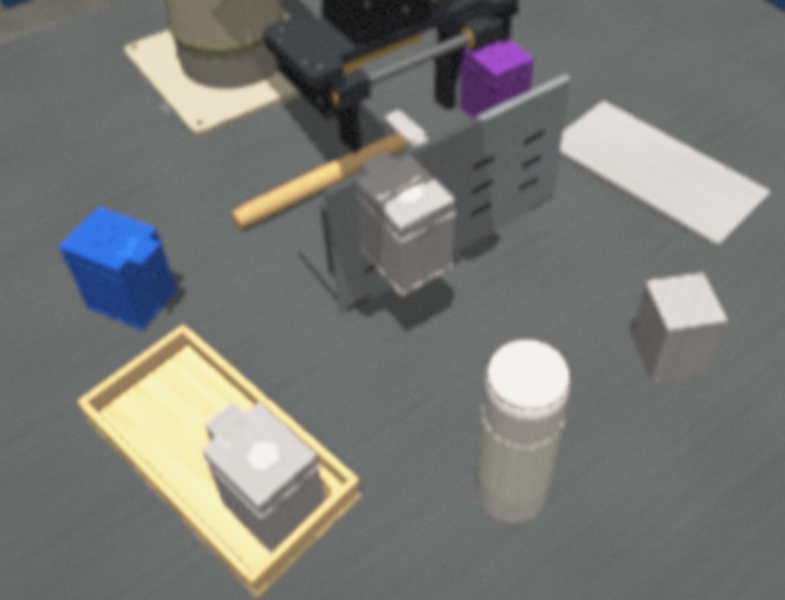

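The first tin (lid near crop pixel (262,458)) stands upright in the far end of the crate, and the second still hangs undisturbed. Next I grip the second one, higher up.

```bash
python3 -m crank '[[[0,1,25,0,1],[0,1,50,0,1],[0,1,75,0,1],[0,1,95,0,1],[0,1,108,0,1],[0,1,115,0,1],[0,1,115,0,1],[0,1,115,0,-1],[0,1,115,0,-1],[0,1,115,0,-1],[0,1,115,0,-1],[0,1,115,0,-1],[0,1,115,0,-1]]]' 45
python3 -m crank '[[[0,0,-10,0,-1],[0,0,-25,0,-1],[0,0,-45,0,-1],[0,0,-65,0,-1],[0,0,-85,0,-1],[0,0,-105,0,-1],[0,0,-125,0,-1],[0,0,-135,0,-1],[0,0,-135,0,-1],[0,0,-135,0,-1],[0,0,-135,0,-1]]]'
python3 -c "from h import *;st();samp(14);st()"
```

```text
time: 23.9
ee_pos: [0.5033, -0.0593, 0.1448]
eef_rot: [0.004, 1.0, 0.0, 0.0]
ft_force: [0.5, 0.3, 3.3]
width: 0.0596
grip_force: 45.0
time: 25.0
ee_pos: [0.5024, -0.0593, 0.2783]
eef_rot: [0.004, 1.0, -0.0, -0.001]
ft_force: [0.2, 0.8, -5.6]
width: 0.0598
grip_force: 45.0
t 25.0 p [502.4 -59.3 278.3] x [-1.     0.008  0.002] z [-0.002 -0.    -1.   ] F [ 0.23  0.77 -5.64] T [-0.011 -0.012 -0.043] w 59.8 g 45.0
F [-0.058 -0.054 -4.638] sd [0.5  0.47 0.58] T [0.031  0.0121 0.0044] sd [0.031 0.027 0.02 ] J [-2.0000e-03 -3.5152e+01  6.1400e-01 -4.1659e+01  5.7000e-02  7.6000e-02
  0.0000e+00] sd [0.005 0.078 0.012 0.05  0.001 0.003 0.   ]
t 25.7 p [503.1 -59.4 279.6] x [-1.     0.008 -0.   ] z [ 0.  0. -1.] F [ 0.91  0.12 -4.12] T [ 0.062 -0.017 -0.024] w 59.4 g 45.0
```

4.64 N against the empty tin's 2.84 N: this tin still holds a pin and goes on the plate. Rocking it at the free side of the screen.

```bash
python3 -m crank '[[[15,40,-10,0,-1],[30,80,-10,0,-1],[45,120,-10,0,-1],[60,160,-10,0,-1],[75,190,-5,0,-1],[75,195,10,0,-1],[75,195,25,0,-1],[75,195,34,0,-1],[75,195,36,0,-1]]]' 40
python3 -c "from h import *;st()"
python3 -m crank '[[[0,0,2,0,-1],[4,0,5,0,-1],[8,0,8,0,-1],[11,0,10,0,-1],[14,0,13,0,-1],[18,0,16,0,-1],[21,0,18,0,-1],[24,0,21,0,-1],[26,0,24,0,-1],[28,0,27,0,-1],[28,0,31,0,-1],[28,0,31,0,-1]]]' 20
python3 -c "
from h import *;st()
im=r.camera('scene')['image']
edges(im,list(range(104,122,2)),262,308,(270,285),(292,304))"
```

```text
time: 26.6
ee_pos: [0.4292, 0.1359, 0.2428]
eef_rot: [0.004, 1.0, -0.0, -0.001]
ft_force: [-1.4, -0.2, -4.0]
width: 0.0598
grip_force: 40.0
t 26.6 p [429.2 135.9 242.8] x [-1.     0.008  0.001] z [-0.001 -0.    -1.   ] F [-1.35 -0.18 -4.03] T [-0.026  0.117  0.   ] w 59.8 g 40.0
time: 27.8
ee_pos: [0.4008, 0.1364, 0.2133]
eef_rot: [0.004, 1.0, 0.0, -0.001]
ft_force: [-9.2, -2.0, 6.5]
width: 0.0602
grip_force: 20.0
t 27.8 p [400.8 136.4 213.3] x [-1.     0.008  0.002] z [-0.002  0.    -1.   ] F [-9.2  -2.01  6.48] T [-0.545  1.952 -0.041] w 60.2 g 20.0
slopes L,R 0.236 0.229 [274.5 274.7 275.1 275.5 276.2 276.6 277.1 277.6 278.1] [296.4 296.9 297.4 297.8 298.3 298.7 299.1 299.7 300.1]
```

```bash
python3 -m crank '[[[0,0,-20,0,-1],[-10,0,-40,0,-1],[-35,0,-40,0,-1],[-46,0,-35,0,-1],[-46,0,-28,0,-1],[-49,0,-24,0,-1],[-56,0,-23,0,-1],[-63,0,-22,0,-1],[-70,0,-21,0,-1],[-77,0,-20,0,-1],[-83,0,-18,0,-1],[-87,0,-16,0,-1],[-89,0,-14,0,-1],[-89,0,-14,0,-1]]]' 20
python3 -c "
from h import *;st()
im=r.camera('scene')['image']
print(ledge(im,list(range(118,144,3)),(303,301.5),4,1,0,0))
prof(im,(120,125,130,135,138,141,144,147,150),294,316)
s=r.read_state()['ee_pos']*1000
for th in (-5,0,5,10,15):
    c=corners(*s,th,front=39,h=72); print(th,((c[3]-c[0])[0]/(c[3]-c[0])[1]).round(3),c[0],c[3])"
```

```text
time: 29.25
ee_pos: [0.4914, 0.1353, 0.2276]
eef_rot: [0.004, 1.0, 0.0, 0.001]
ft_force: [2.7, -2.7, 6.7]
width: 0.06
grip_force: 20.0
t 29.25 p [491.4 135.3 227.6] x [-1.     0.009 -0.003] z [ 0.003  0.    -1.   ] F [ 2.68 -2.67  6.72] T [-0.691 -0.548 -0.023] w 60.0 g 20.0
(np.float64(0.016), array([300.8, 301.1, 300.6, 299.2, 298.9, 298.7, 298.5, 298.7, 304.5]))
120 [60, 78, 85, 88, 88, 86, 92, 95, 102, 105, 105, 109, 110, 107, 105, 110, 107, 109, 106, 110, 108, 110]
125 [78, 84, 87, 86, 86, 91, 101, 103, 108, 110, 109, 108, 108, 108, 105, 105, 108, 109, 108, 105, 107, 110]
130 [84, 90, 84, 90, 97, 101, 108, 109, 108, 114, 109, 109, 108, 108, 111, 106, 109, 109, 109, 108, 109, 107]
135 [88, 87, 91, 99, 104, 107, 109, 109, 110, 110, 109, 110, 109, 110, 111, 107, 112, 116, 122, 128, 136, 133]
138 [87, 90, 96, 103, 106, 110, 109, 111, 111, 109, 111, 109, 110, 111, 115, 116, 118, 119, 122, 132, 161, 188]
141 [100, 102, 102, 104, 108, 109, 110, 112, 112, 115, 112, 115, 110, 111, 114, 125, 149, 176, 199, 214, 217, 218]
144 [92, 108, 115, 114, 116, 113, 104, 98, 90, 89, 97, 109, 127, 161, 193, 209, 217, 218, 218, 219, 218, 218]
147 [54, 65, 78, 86, 85, 87, 81, 80, 87, 94, 114, 121, 123, 128, 136, 148, 166, 182, 199, 209, 215, 218]
150 [80, 81, 84, 85, 83, 84, 84, 85, 93, 104, 116, 122, 125, 125, 122, 124, 125, 126, 123, 129, 150, 178]
-5 -0.218 [305.6 116.1] [298.2 150. ]
0 -0.135 [305.1 114.2] [300.2 150.5]
5 -0.057 [304.4 112.3] [302.2 150.7]
10 0.01 [303.7 110.5] [304.1 150.6]
15 0.077 [302.8 108.6] [306.  150.3]
```

```bash
python3 -m crank '[[[0,0,-34,0,-1],[25,0,-34,0,-1],[54,0,-34,0,-1],[59,0,-18,0,-1],[59,0,-9,0,-1],[59,0,-7,0,-1],[61,0,-4,0,-1],[64,0,-1,0,-1],[67,0,1,0,-1],[70,0,4,0,-1],[73,0,7,0,-1],[76,0,10,0,-1],[79,0,12,0,-1],[82,0,15,0,-1],[84,0,18,0,-1],[86,0,22,0,-1],[87,0,25,0,-1],[87,0,25,0,-1]]]' 20
python3 -c "
from h import *;st()
im=r.camera('scene')['image']
edges(im,list(range(104,122,2)),262,308,(270,285),(292,304))"
```

```text
time: 31.1
ee_pos: [0.4033, 0.1363, 0.2011]
eef_rot: [0.004, 1.0, -0.0, -0.0]
ft_force: [0.3, -0.1, -4.4]
width: 0.0602
grip_force: 20.0
t 31.1 p [403.3 136.3 201.1] x [-1.     0.008  0.001] z [-0.001 -0.    -1.   ] F [ 0.31 -0.15 -4.4 ] T [ 0.07  -0.079  0.077] w 60.2 g 20.0
slopes L,R -0.167 0.0 [276.  275.2 273.1 273.2 273.4 272.9 273.3 273.  272.6] [262.5 262.5 262.5 262.5 262.5 262.5 262.5 262.5 262.5]
```

```bash
python3 -m crank '[[[0,0,-25,0,-1],[0,0,-45,0,-1],[0,0,-45,0,-1]]]' 30
python3 -c "
from h import *;st()
im=r.camera('scene')['image']
import cv2;cv2.imwrite('pics/mid2.png',cv2.resize(im[10:150,210:350,::-1],(600,600),interpolation=2))
s=r.read_state()['ee_pos']*1000
for f in (30,39):
  for th in (-15,-7,0):
    c=corners(*s,th,front=f,h=68); print(f,th,((c-[210,10])*600/140).round().tolist())"
```

```text
time: 31.45
ee_pos: [0.405, 0.1371, 0.249]
eef_rot: [0.004, 1.0, 0.001, 0.002]
ft_force: [0.6, 0.9, -4.9]
width: 0.06
grip_force: 30.0
t 31.45 p [405.  137.1 249. ] x [-1.     0.008 -0.004] z [ 0.004  0.002 -1.   ] F [ 0.65  0.86 -4.87] T [ 0.021 -0.079  0.054] w 60.0 g 30.0
30 -15 [[295.0, 339.0], [382.0, 303.0], [335.0, 432.0], [255.0, 469.0]]
30 -7 [[291.0, 327.0], [378.0, 291.0], [347.0, 437.0], [267.0, 474.0]]
30 0 [[287.0, 318.0], [375.0, 282.0], [357.0, 440.0], [276.0, 477.0]]
39 -15 [[306.0, 351.0], [393.0, 314.0], [345.0, 443.0], [264.0, 480.0]]
39 -7 [[302.0, 337.0], [390.0, 300.0], [357.0, 446.0], [276.0, 484.0]]
39 0 [[298.0, 325.0], [386.0, 289.0], [368.0, 447.0], [287.0, 485.0]]
```

View pics/mid2.png

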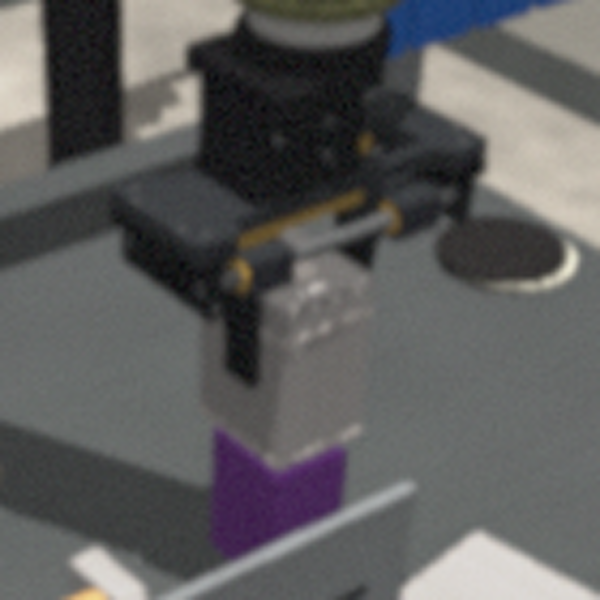

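```bash
python3 -c "
from h import *
im=r.camera('scene')['image']
edges(im,list(range(90,108,2)),262,308,(267,280),(290,300))
prof(im,range(104,124,2),266,300)
from scipy.optimize import least_squares
s=r.read_state()['ee_pos']*1000
ob=np.array([[278,466],[360,430]])/(600/140)+[210,10]
def f(p):
    c=corners(*s,p[0],front=p[1],h=p[2]);return np.r_[(c[3]-ob[0]),(c[2]-ob[1]),3*((c[3]-c[0])[0]/(c[3]-c[0])[1]-p0)*10]
for p0 in (-.05,0,.05,.1):
    q=least_squares(f,[5,30,65]);print(p0,q.x.round(1),q.cost.round(2))
"
```

```text
slopes L,R 0.247 -0.0 [271.1 270.4 270.6 270.4 270.5 271.3 274.5 274.  273.7] [262.5 262.5 262.5 262.5 262.5 262.5 262.5 262.5 262.5]
104 [81, 83, 85, 86, 83, 83, 88, 87, 97, 104, 106, 107, 107, 107, 105, 109, 108, 104, 107, 107, 106, 106, 106, 107, 108, 105, 105, 108, 106, 105, 105, 104, 106, 105]
106 [82, 83, 84, 85, 83, 87, 84, 88, 99, 103, 107, 105, 107, 108, 105, 109, 106, 108, 106, 105, 104, 105, 107, 110, 106, 108, 106, 107, 107, 107, 106, 106, 104, 106]
108 [81, 85, 80, 83, 84, 82, 83, 93, 98, 105, 107, 107, 106, 109, 109, 108, 107, 106, 106, 105, 106, 107, 107, 107, 105, 105, 110, 111, 106, 107, 106, 107, 107, 107]
110 [84, 84, 84, 85, 82, 86, 88, 95, 103, 108, 110, 106, 109, 107, 108, 107, 107, 106, 105, 106, 109, 108, 109, 110, 112, 118, 128, 134, 121, 111, 108, 108, 109, 107]
112 [92, 87, 88, 84, 83, 84, 91, 99, 102, 106, 111, 107, 107, 106, 109, 108, 108, 108, 116, 118, 123, 131, 122, 116, 116, 115, 117, 117, 111, 108, 107, 105, 106, 109]
114 [89, 94, 97, 94, 87, 83, 93, 96, 101, 107, 106, 106, 107, 108, 109, 115, 118, 124, 136, 133, 121, 107, 103, 93, 99, 104, 109, 106, 109, 110, 109, 108, 108, 107]
116 [69, 76, 84, 91, 93, 103, 113, 106, 110, 110, 117, 115, 115, 115, 114, 116, 120, 108, 98, 90, 86, 79, 76, 76, 83, 97, 105, 109, 109, 107, 110, 107, 107, 111]
118 [63, 61, 66, 71, 77, 94, 107, 118, 133, 137, 133, 120, 107, 101, 94, 85, 83, 75, 74, 68, 65, 65, 70, 71, 81, 101, 107, 108, 109, 108, 108, 108, 106, 106]
120 [60, 61, 62, 58, 65, 68, 78, 89, 102, 101, 96, 86, 80, 74, 72, 68, 70, 62, 66, 65, 68, 65, 66, 69, 85, 103, 107, 111, 108, 107, 108, 106, 109, 106]
122 [54, 62, 61, 62, 54, 64, 60, 67, 70, 71, 69, 68, 65, 65, 64, 64, 65, 69, 63, 67, 69, 64, 65, 70, 88, 102, 109, 107, 106, 108, 103, 107, 107, 108]
-0.05 [ 5. 30. 65.] 5.5
0 [ 5. 30. 65.] 4.38
0.05 [ 5. 30. 65.] 5.5
0.1 [ 5. 30. 65.] 8.88
```

```bash
python3 -m crank '[[[-30,40,-5,0,-1],[-60,85,-5,0,-1],[-90,130,-5,0,-1],[-100,173,10,0,-1],[-100,173,50,0,-1],[-100,173,95,0,-1],[-100,173,140,0,-1],[-100,173,170,0,-1],[-100,173,180,0,-1],[-100,173,186,0,-1],[-100,173,191,0,-1],[-100,173,195,0,-1],[-100,173,198,0,-1],[-100,173,198,0,-1]]]' 20
python3 -c "from h import *;st()"
```

```text
time: 32.95
ee_pos: [0.5082, 0.3082, 0.053]
eef_rot: [0.005, 1.0, 0.001, 0.003]
ft_force: [-3.5, -7.9, 19.6]
width: 0.0596
grip_force: 20.0
t 32.95 p [508.2 308.2  53. ] x [-1.     0.01  -0.005] z [ 0.005  0.002 -1.   ] F [-3.55 -7.9  19.56] T [-2.334  0.665  0.011] w 59.6 g 20.0
```

```bash
python3 -m crank '[[[0,0,-3,0,0.5],[0,0,-3,0,1],[0,0,-3,0,1],[0,0,-12,0,1],[0,0,-24,0,1],[0,0,-24,0,1]]]' 40
python3 -c "
from h import *;st()
im=r.camera('scene')['image']
prof(im,range(150,182,3),336,376)
for x in (495,505,515,525): print(x,[pj('scene',[(x+36)/1e3,(308+y)/1e3,z/1e3]).tolist() for y,z in((-30,12),(30,12),(-30,112),(30,112))])"
```

```text
time: 33.55
ee_pos: [0.5061, 0.3095, 0.0749]
eef_rot: [0.004, 1.0, 0.001, 0.001]
ft_force: [0.0, -0.0, -1.0]
width: 0.0863
grip_force: 0.0
t 33.55 p [506.1 309.5  74.9] x [-1.     0.008 -0.003] z [ 0.003  0.002 -1.   ] F [ 0.04 -0.04 -0.96] T [-0.045 -0.037 -0.015] w 86.3 g 0.0
150 [36, 52, 79, 86, 90, 89, 88, 90, 93, 103, 109, 113, 109, 109, 109, 107, 108, 108, 108, 107, 107, 104, 95, 72, 67, 64, 63, 62, 60, 61, 58, 64, 70, 79, 92, 104, 105, 106, 104, 104]
153 [63, 79, 88, 93, 92, 89, 91, 98, 103, 108, 108, 110, 110, 107, 110, 108, 108, 105, 109, 108, 109, 108, 102, 110, 96, 74, 67, 65, 64, 70, 79, 92, 97, 106, 104, 105, 106, 104, 107, 105]
156 [85, 86, 90, 88, 89, 88, 100, 107, 106, 109, 111, 108, 108, 107, 107, 107, 108, 107, 109, 116, 153, 193, 213, 217, 214, 198, 181, 162, 144, 127, 115, 106, 105, 106, 108, 108, 105, 107, 105, 105]
159 [86, 85, 87, 85, 90, 92, 101, 106, 109, 110, 111, 109, 110, 106, 108, 108, 110, 108, 119, 148, 192, 210, 215, 215, 215, 217, 217, 216, 215, 216, 213, 203, 191, 170, 144, 123, 111, 106, 108, 108]
162 [90, 85, 86, 87, 93, 100, 105, 109, 111, 111, 10
[... 948 characters left out ...]
216, 217, 215]
177 [104, 109, 127, 142, 169, 188, 203, 209, 214, 214, 213, 214, 212, 213, 215, 216, 216, 215, 217, 217, 216, 218, 217, 217, 217, 217, 217, 217, 217, 217, 216, 217, 216, 218, 219, 218, 217, 219, 219, 219]
180 [108, 107, 105, 103, 101, 102, 111, 122, 144, 164, 186, 200, 210, 214, 215, 214, 215, 215, 215, 214, 215, 216, 217, 218, 217, 217, 215, 217, 217, 219, 218, 218, 216, 216, 217, 218, 218, 217, 218, 219]
495 [[340.1, 170.6], [354.7, 162.0], [347.0, 143.0], [362.5, 134.4]]
505 [[342.8, 172.6], [357.3, 163.9], [349.9, 145.0], [365.4, 136.3]]
515 [[345.4, 174.6], [360.0, 165.8], [352.8, 147.0], [368.3, 138.2]]
525 [[348.1, 176.7], [362.7, 167.8], [355.7, 149.1], [371.2, 140.2]]
```

```bash
python3 -m crank '[[[10,0,2,0,1],[19,0,2,0,1],[19,0,2,0,1],[19,0,2,0,-1],[19,0,2,0,-1],[19,0,2,0,-1],[19,0,2,0,-1],[19,0,2,0,-1],[19,0,-30,0,-1],[19,0,-75,0,-1],[19,0,-120,0,-1],[19,0,-165,0,-1],[25,-30,-200,0,-1],[40,-70,-204,0,-1],[60,-115,-204,0,-1],[76,-155,-204,0,-1],[76,-173,-204,0,-1],[76,-173,-190,0,-1],[76,-173,-178,0,-1],[76,-173,-171,0,-1]]]' 40
python3 -c "from h import *;st()"
```

```text
time: 35.6
ee_pos: [0.427, 0.1369, 0.2416]
eef_rot: [0.003, 1.0, -0.001, -0.001]
ft_force: [-0.0, -0.2, -3.5]
width: 0.0598
grip_force: 40.0
t 35.6 p [427.  136.9 241.6] x [-1.     0.007  0.002] z [-0.002 -0.001 -1.   ] F [-0.01 -0.23 -3.5 ] T [0.043 0.052 0.018] w 59.8 g 40.0
```

```bash
python3 -m crank '[[[0,0,0,0,-1],[4,0,5,0,-1],[8,0,8,0,-1],[11,0,10,0,-1],[14,0,13,0,-1],[18,0,16,0,-1],[21,0,18,0,-1],[24,0,21,0,-1],[26,0,24,0,-1],[28,0,27,0,-1],[28,0,31,0,-1],[28,0,31,0,-1]]]' 20
python3 -c "
from h import *;st()
im=r.camera('scene')['image']
edges(im,list(range(104,122,2)),262,308,(270,285),(292,304))"
```

```text
time: 36.8
ee_pos: [0.3978, 0.1369, 0.2123]
eef_rot: [0.003, 1.0, 0.0, -0.002]
ft_force: [-7.8, -0.3, 6.5]
width: 0.06
grip_force: 20.0
t 36.8 p [397.8 136.9 212.3] x [-1.     0.007  0.003] z [-0.003  0.    -1.   ] F [-7.76 -0.35  6.45] T [ 0.108  1.936 -0.032] w 60.0 g 20.0
slopes L,R 0.214 0.185 [276.2 276.6 277.1 277.4 277.8 278.3 278.6 279.2 279.7] [298.3 298.7 299.  299.3 299.8 300.1 300.6 300.9 301.2]
```

```bash
python3 -m crank '[[[-1,0,3,0,-1],[-2,0,6,0,-1],[-2,0,6,0,-1]]]' 20
python3 -c "
from h import *;st()
im=r.camera('scene')['image']
edges(im,list(range(104,122,2)),262,308,(270,285),(292,304))"
```

```text
time: 37.15
ee_pos: [0.3993, 0.1369, 0.2063]
eef_rot: [0.003, 1.0, 0.0, -0.002]
ft_force: [-12.2, -0.1, 9.3]
width: 0.0599
grip_force: 20.0
t 37.15 p [399.3 136.9 206.3] x [-1.     0.007  0.005] z [-0.005  0.    -1.   ] F [-12.17  -0.06   9.27] T [-0.006  2.566 -0.081] w 59.9 g 20.0
slopes L,R 0.251 0.232 [275.2 275.6 276.2 276.6 277.2 277.6 278.1 278.8 279.2] [297.5 297.9 298.4 298.9 299.3 299.8 300.2 300.8 301.1]
```

```bash
python3 -m crank '[[[0,0,-20,0,-1],[0,0,-60,0,-1],[-30,40,-60,-2,-1],[-60,85,-60,-5,-1],[-91,130,-50,-8,-1],[-101,173,-20,-10,-1],[-101,173,20,-10,-1],[-101,173,60,-10,-1],[-101,173,95,-10,-1],[-101,173,115,-10,-1],[-101,173,128,-10,-1],[-101,173,134,-10,-1],[-101,173,138,-10,-1],[-101,173,142,-10,-1],[-101,173,145,-10,-1],[-101,173,148,-10,-1],[-101,173,149,-10,-1],[-101,173,149,-10,-1]]]' 20
python3 -c "from h import *;st()"
```

```text
time: 39.0
ee_pos: [0.509, 0.3097, 0.0634]
eef_rot: [-0.082, 0.997, 0.002, 0.005]
ft_force: [1.4, -3.6, 23.6]
width: 0.0599
grip_force: 20.0
t 39.0 p [509.  309.7  63.4] x [-0.986 -0.164 -0.011] z [ 0.01   0.005 -1.   ] F [ 1.39 -3.58 23.59] T [-1.458 -0.43   0.021] w 59.9 g 20.0
```

```bash
python3 -m crank '[[[0,0,-3,0,-1],[0,0,-4,0,0.5],[0,0,-4,0,1],[0,0,-4,0,1],[0,0,-15,0,1],[0,0,-45,0,1],[0,0,-90,0,1],[0,0,-135,0,1],[0,0,-175,0,1],[30,30,-190,0,1],[70,60,-190,0,1],[110,90,-190,0,1],[150,120,-190,0,1],[150,120,-190,0,1]]]' 20
python3 -c "
from h import *;st()
a=r.camera('scene')['image']; t=r.camera('top')['image']
# bright lid outlines in the top view
import cv2
np.set_printoptions(precision=3,suppress=True)
prof(a,range(130,186,6),330,390)
g=t.astype(int)
cr=g[130:260,325:420]; m=((cr.max(2)-cr.min(2))<18)&(cr.mean(2)>150); ys,xs=np.nonzero(m); print('crate grey',len(xs),cv2.minAreaRect(np.c_[xs+325,ys+130].astype(np.float32)))
"
```

```text
time: 40.4
ee_pos: [0.3294, 0.4062, 0.2485]
eef_rot: [-0.088, 0.996, 0.001, -0.001]
ft_force: [0.1, -0.2, 0.7]
width: 0.0871
grip_force: 0.0
t 40.4 p [329.4 406.2 248.5] x [-0.984 -0.176  0.001] z [-0.002  0.002 -1.   ] F [ 0.13 -0.21  0.67] T [ 0.037 -0.088 -0.049] w 87.1 g 0.0
130 [105, 104, 107, 105, 105, 105, 102, 104, 105, 107, 105, 105, 106, 109, 129, 157, 178, 191, 184, 170, 155, 134, 132, 150, 172, 184, 180, 164, 144, 127, 116, 106, 107, 101, 106, 104, 104, 105, 105, 103, 104, 103, 105, 101, 107, 106, 107, 107, 106, 106, 107, 105, 108, 107, 105, 107, 106, 107, 107, 108]
136 [105, 107, 105, 104, 107, 109, 105, 105, 105, 107, 100, 97, 110, 127, 150, 175, 194, 205, 215, 225, 230, 228, 224, 220, 217, 215, 213, 213, 212, 211, 211, 213, 212, 212, 211, 207, 203, 195, 179, 165, 144, 126, 115, 108, 107, 104, 104, 105, 103, 105, 106, 103, 105, 105, 106, 107, 106, 104, 104, 105]
142 [216, 217, 218, 214, 209, 202, 187, 168, 147, 125, 113, 101, 101, 104, 107, 114, 123, 145, 166, 186, 200, 208, 208, 213, 210, 210, 209, 207, 212, 221, 228, 234, 237, 237, 237, 236, 234, 227, 217, 209, 212, 2
[... 1628 characters left out ...]
, 104, 103, 100, 100, 99, 110, 127, 146, 170, 187, 199, 207, 209, 209, 207, 208, 208, 211, 206, 204, 196, 183, 163, 145, 143, 161, 189, 207, 210, 211, 212, 210, 211, 211, 210, 214, 214, 213, 214, 214, 213, 212, 214, 215, 214, 214, 214, 210, 212, 212, 211, 211, 208, 189, 158, 128]
184 [103, 103, 104, 104, 104, 102, 105, 104, 104, 100, 103, 105, 104, 104, 104, 99, 102, 98, 104, 111, 123, 144, 166, 184, 198, 204, 209, 208, 212, 211, 211, 209, 210, 212, 212, 212, 214, 214, 211, 213, 213, 215, 214, 213, 210, 213, 211, 212, 212, 214, 207, 195, 164, 130, 112, 106, 107, 104, 105, 107]
crate grey 1046 ((372.8472900390625, 189.0178985595703), (105.71263122558594, 48.83711242675781), 73.85565948486328)
```

```bash
python3 -c "
from h import *
print(bp('scene',357,180,.012)); st(); print(r.close_job())"
```

```text
[0.58442989 0.28814855 0.012     ]
t 40.5 p [335.1 402.8 248.4] x [-0.986 -0.169 -0.001] z [ 0.001  0.001 -1.   ] F [ 0.38 -0.48 -0.6 ] T [ 0.011 -0.029 -0.028] w 87.0 g 0.0
the job is handed in; nothing more can be done
None
```

I handed the job in at 40.5 s. The left tin weighed 2.84 N (empty) and is in the crate; the right tin weighed 4.64 N (pin inside) and is on the steel plate. Each was rocked past 20° twice (about 26–28° by the camera) and levelled in between, with one brief stand on the plate each to re-grip higher. No verdict came back.

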